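Sort the mixed-up plug gauges back into their V-rests

ROBOT

A 6-joint arm with a two-finger parallel gripper is mounted at the origin on a cart in front of the work surface, level with it; the furniture and walls round the work are solid. World frame = base frame: x ahead of the robot, y to its left, z up, the work surface at z = 0. Lengths are in m, angles in rad, forces in N, time in s.
With the tool pointing down it reaches from about 0.25 to 0.725 m from the base axis. Payload 4 kg.
Tool frame: the origin (TCP) lies midway between the tips of the shut fingers; the grasp point (between the pads) lies 19 mm behind it; z points along the fingers, y is the line along which they close (so a half turn about z gives the same grasp; the last joint's range is limited). The gripper opens to 85 mm and grips with 20 to 120 N. Pads are 22 mm wide; open, the fingers measure 114 mm over their backs; the gripper's body (76 mm by 85 mm) begins 54 mm behind the grasp point. The pads swing forward as they close: fully open they stand 13 mm farther back than shut.
Start: joints at [-1.312, 0.241, 0.005, 1.335, 0, 1.571], TCP at [0.128, -0.483, 0.231] pointing down, gripper open.
Joint ranges: [-2.72, 2.72], [-1.05, 1.87], [-1.09, 1.28], [-1.99, 2.15], [-1.42, 1.44], [-3.14, 3.14]. Speed limits (rad/s): [2.79, 2.79, 3.14, 3.14, 3.14, 3.14].

INTERFACE

Orientations are given as a unit quaternion [x, y, z, w].
In Python, from workcell import get_obs, camera, job_done, silhouettes gives the robot as it stands. The module is installed in compiled form; this text tells all that it offers.
- The arm moves only by the tool drive_tool, never from a script. Its argument "increments" is a list of rows, each a list of 3 entries, a list of its own where there are three numbers: the shift along the world's x, y, z in mm, then the turn, a rotation vector about the world's x, y, z in degrees, then the opening, from 0 (shut) to 1 (fully open). A call has 1 to 8 rows; each row shifts and turns the commanded pose from where the row before left it; what a row does not reach is not made up. A row lasts 1/12 s, in which the tool goes at most 41.7 mm and 7.16 degrees, less where a joint would pass 70% of its speed; a pose out of reach is approached as far as the arm can. A call is refused whole if a number of a shift passes 41.7 or a number of a turn 7.16, either way. A call with a gripper value outside its range is refused whole. The fingers move at their own pace and stop on an object; the grip force is fixed at half the most. Time passes only in rows, so rows that do not move let the fingers close. It gives the time, the measured TCP pose, the force, the opening and the grip force at its end, in the units of the state.
- get_obs(): the state, without advancing time (a new reading comes with each control period).
- camera(name): name is "scene" or "side" or "wrist"; returns a dict with "image" (384x512x3 uint8, red, green, blue), "K" (3x3 intrinsics, pixels), "view" (4x4, takes a point from world to camera coordinates). Camera axes: x right, y down, z forward; pixel columns grow to the right and rows downward; lengths in m; the calibration is good to about 2 mm. A picture is of the moment at which its call begins. There is no depth.
- job_done(): hands the job in; it is judged then, once.
Trained networks look in a picture, given as the dict that the camera call returned (one of the last four; its "shot" number tells which), for a name from the list of things; names that differ only in an ending like _2 or _b are one class to them, and where a whole thing is asked for, a point or a joint stands for the part that bears it (a point fixed in the world has none). Each returns a list of dicts, best first, with "conf" (0 to 1); they miss things now and then, are a little off and sometimes report something else, mostly with a low value. They report only what shows in the picture. A call takes as long as a camera call. They do not tell look-alikes from the thing itself.
- silhouettes(query, picture): "region" (384x512 bool, what is visible of it) and "bbox" ([left, top, right, bottom] in pixels, round what is visible of it).
The state is a dict: "clock": time; "joint_pos": joint angles; "joint_vel": joint speeds; "tau": joint torques, N m; "eef_pos": TCP position; "tool_rot": TCP orientation; "ft_force": force on the tool from outside, world axes, zero at the start; "ft_torque": the same for the moment, N m; "grip_width": finger opening in m; "grasp_force": force on a finger pad.
Only numpy, scipy, OpenCV 4.12 (cv2) and the standard library are available. Lean on these libraries where they do the work, as an engineer would, in place of code of your own. Each camera call takes 0.05 s, during which the arm holds its last target. There are 200 camera calls.

TASK

The four plug gauges on the gauge board have been put back in one another's V-rests: bring each into the rest of its own colour, lying in both grooves and centred along the rest, using the empty grey rest to park one on the way (it is empty again at the end). Set every gauge down in its grooves rather than letting it drop, never lay one on the board or the bench where its ground faces pick up grit, and leave the cup of studs standing where it is.

Things in the scene. Friction and masses are not known exactly. Their poses are not given: they have to be found in the camera images.
- gauge_red: red plug gauge, thickest of four: round handle sleeve 28 mm thick, 84 mm long, red over the middle 54 mm; steel member 22 mm thick on each end (119 mm over all), about 260 g. Origin on the axis at mid-sleeve; x along the axis, either way round is right. Seated, the axis is 52 mm above the rest's origin (70 mm above the bench). Grasp across mid-sleeve, between the cheeks.
- gauge_blue: blue plug gauge, second thickest of four: round handle sleeve 24 mm thick, 84 mm long, blue over the middle 54 mm; steel member 18 mm thick on each end (119 mm over all), about 200 g. Origin on the axis at mid-sleeve; x along the axis, either way round is right. Seated, the axis is 49 mm above the rest's origin (67 mm above the bench). Grasp across mid-sleeve, between the cheeks.
- gauge_green: green plug gauge, second thinnest of four: round handle sleeve 21 mm thick, 84 mm long, green over the middle 54 mm; steel member 15 mm thick on each end (119 mm over all), about 160 g. Origin on the axis at mid-sleeve; x along the axis, either way round is right. Seated, the axis is 47 mm above the rest's origin (65 mm above the bench). Grasp across mid-sleeve, between the cheeks.
- gauge_yellow: yellow plug gauge, thinnest of four: round handle sleeve 18 mm thick, 84 mm long, yellow over the middle 54 mm; steel member 12 mm thick on each end (119 mm over all), about 120 g. Origin on the axis at mid-sleeve; x along the axis, either way round is right. Seated, the axis is 45 mm above the rest's origin (63 mm above the bench). Grasp across mid-sleeve, between the cheeks.
- rest_red: red V-rest fixed on the plywood gauge board: the red gauge's place. Painted base 100 x 58 x 8 mm; two metal cheeks 12 mm thick, 52 wide, tops 50 mm up, 56 mm clear between them, each with a 90-degree V-groove 36 wide, 18 deep. Origin at the centre of its underside, 18 mm above the bench; x along the grooves. All alike, parallel, 120 mm or more apart across the grooves or 140 mm along.
- rest_blue: blue V-rest fixed on the plywood gauge board: the blue gauge's place. Painted base 100 x 58 x 8 mm; two metal cheeks 12 mm thick, 52 wide, tops 50 mm up, 56 mm clear between them, each with a 90-degree V-groove 36 wide, 18 deep. Origin at the centre of its underside, 18 mm above the bench; x along the grooves. All alike, parallel, 120 mm or more apart across the grooves or 140 mm along.
- rest_green: green V-rest fixed on the plywood gauge board: the green gauge's place. Painted base 100 x 58 x 8 mm; two metal cheeks 12 mm thick, 52 wide, tops 50 mm up, 56 mm clear between them, each with a 90-degree V-groove 36 wide, 18 deep. Origin at the centre of its underside, 18 mm above the bench; x along the grooves. All alike, parallel, 120 mm or more apart across the grooves or 140 mm along.
- rest_yellow: yellow V-rest fixed on the plywood gauge board: the yellow gauge's place. Painted base 100 x 58 x 8 mm; two metal cheeks 12 mm thick, 52 wide, tops 50 mm up, 56 mm clear between them, each with a 90-degree V-groove 36 wide, 18 deep. Origin at the centre of its underside, 18 mm above the bench; x along the grooves. All alike, parallel, 120 mm or more apart across the grooves or 140 mm along.
- rest_grey: grey V-rest fixed on the plywood gauge board: empty at first. Painted base 100 x 58 x 8 mm; two metal cheeks 12 mm thick, 52 wide, tops 50 mm up, 56 mm clear between them, each with a 90-degree V-groove 36 wide, 18 deep. Origin at the centre of its underside, 18 mm above the bench; x along the grooves. All alike, parallel, 120 mm or more apart across the grooves or 140 mm along.
- stud_cup: white cup with metal studs in it, 66 mm wide, 73 mm high, standing loose on the bench beside the board; a bystander. Origin at the centre of its underside, z up.
Not all that is in view belongs to the job. What is shaped like the gauge_red but purple is not meant.

How it is judged:
On the way:
1. a gauge is parked, released, in both grooves of the grey rest (((horizontal distance between gauge_red and rest_grey below 0.013 m and z of gauge_red in the frame of rest_grey between 0.047799 and 0.055799 m and angle between the x axis of gauge_red and the x axis of rest_grey, either way round below 0.15 rad and contact force between the fingers and gauge_red below 0.1 N) or (horizontal distance between gauge_blue and rest_grey below 0.013 m and z of gauge_blue in the frame of rest_grey between 0.0449706 and 0.0529706 m and angle between the x axis of gauge_blue and the x axis of rest_grey, either way round below 0.15 rad and contact force between the fingers and gauge_blue below 0.1 N) or (horizontal distance between gauge_green and rest_grey below 0.013 m and z of gauge_green in the frame of rest_grey between 0.0428492 and 0.0508492 m and angle between the x axis of gauge_green and the x axis of rest_grey, either way round below 0.15 rad and contact force between the fingers and gauge_green below 0.1 N) or (horizontal distance between gauge_yellow and rest_grey below 0.013 m and z of gauge_yellow in the frame of rest_grey between 0.0407279 and 0.0487279 m and angle between the x axis of gauge_yellow and the x axis of rest_grey, either way round below 0.15 rad and contact force between the fingers and gauge_yellow below 0.1 N))), for 0.2 s.
At the end, for the whole second after the job is handed in: Each gauge lies, released and at rest, in the rest of its own colour: middle of its sleeve within 13 mm of the rest's centre seen from above, axis within 0.15 rad of the groove and within 4 mm of its seated height; the grey rest is empty (horizontal distance between gauge_red and rest_red below 0.013 m and z of gauge_red in the frame of rest_red between 0.047799 and 0.055799 m and angle between the x axis of gauge_red and the x axis of rest_red, either way round below 0.15 rad and contact force between the fingers and gauge_red below 0.1 N and linear speed of each of gauge_red, gauge_blue, gauge_green, gauge_yellow below 0.02 m/s and angular speed of each of gauge_red, gauge_blue, gauge_green, gauge_yellow below 0.3 rad/s and horizontal distance between gauge_blue and rest_blue below 0.013 m and z of gauge_blue in the frame of rest_blue between 0.0449706 and 0.0529706 m and angle between the x axis of gauge_blue and the x axis of rest_blue, either way round below 0.15 rad and contact force between the fingers and gauge_blue below 0.1 N and horizontal distance between gauge_green and rest_green below 0.013 m and z of gauge_green in the frame of rest_green between 0.0428492 and 0.0508492 m and angle between the x axis of gauge_green and the x axis of rest_green, either way round below 0.15 rad and contact force between the fingers and gauge_green below 0.1 N and horizontal distance between gauge_yellow and rest_yellow below 0.013 m and z of gauge_yellow in the frame of rest_yellow between 0.0407279 and 0.0487279 m and angle between the x axis of gauge_yellow and the x axis of rest_yellow, either way round below 0.15 rad and contact force between the fingers and gauge_yellow below 0.1 N); the robot touches nothing.
It fails at once if a gauge was dropped (fell freely by more than about 13 mm) ((contact force between the fingers and gauge_red below 0.05 N and linear speed of gauge_red above 0.5 m/s) or (contact force between the fingers and gauge_blue below 0.05 N and linear speed of gauge_blue above 0.5 m/s) or (contact force between the fingers and gauge_green below 0.05 N and linear speed of gauge_green above 0.5 m/s) or (contact force between the fingers and gauge_yellow below 0.05 N and linear speed of gauge_yellow above 0.5 m/s)).
It fails at once if a gauge was laid on the board or the bench (height (world z) of any of gauge_red, gauge_blue, gauge_green, gauge_yellow below 0.045 m).
It fails at once if the cup of studs was pushed more than 25 mm or tipped (distance of stud_cup from where it was at the start of the episode above 0.025 m or angle between stud_cup's own z axis and vertical above 0.4 rad).
It also fails if it takes over 120 s, if anything falls off the work surface, if the arm or the gripper's body presses on something with over 40 N, if the wrist force passes 120 N, or if a joint passes its speed limit or range.

## Working session

There is one attempt and no reset: what is moved stays moved. The work goes in short steps, Python scripts to look and compute and a tool call to move; the robot and the scene stay as the last step left them, time stands still between calls to the robot, and variables do not carry over. Pictures are saved under pics/ and viewed, at most 14 in all, crops included, and the job is handed in when it is done.

Besides the shell and the picture viewer there is one more tool, called by a JSON object that holds its "api" and its "payload". drive_tool: Moves the arm, as the interface text tells. Its arguments: {"type":"object","properties":{"increments":{"type":"array"}},"required":["increments"]}

```bash
mkdir -p pics; cat > h.py <<'E'
import numpy as np, cv2
from workcell import *
def save(n,im): cv2.imwrite('pics/'+n,cv2.cvtColor(im,cv2.COLOR_RGB2BGR))
def ray(c,uv,z):
    V=c['view'];R=V[:3,:3];t=V[:3,3]
    d=R.T@np.linalg.inv(c['K'])@np.array([uv[0],uv[1],1.]);o=-R.T@t
    return o+d*(z-o[2])/d[2]
def proj(c,p):
    q=c['view'][:3,:3]@np.asarray(p,float)+c['view'][:3,3];q=c['K']@q;return q[:2]/q[2]
E
python3 - <<'E'
from h import *
o=get_obs();print({k:np.round(v,3) for k,v in o.items()})
for n in ['scene','side']:
    c=camera(n);save(n+'0.png',c['image'])
    print(n,np.round(c['K'],1).tolist(),np.round(c['view'],3).tolist())
    for q in ['gauge_red','gauge_blue','gauge_green','gauge_yellow','rest_red','rest_blue','rest_green','rest_yellow','rest_grey','stud_cup']:
        for s in silhouettes(q,c)[:3]:
            m=s['region'];ys,xs=np.nonzero(m);uv=(xs.mean(),ys.mean())
            print(q,round(s['conf'],2),s['bbox'],len(xs),np.round(uv,1),np.round(ray(c,uv,.066 if 'gauge' in q else .04),3)[:2])
E
```

```text
{'clock': np.float64(0.0), 'joint_pos': array([-1.312,  0.241,  0.004,  1.335, -0.   ,  1.571]), 'joint_vel': array([ 0.002,  0.001, -0.   ,  0.   , -0.002, -0.   ]), 'tau': array([ 0.0000e+00, -3.7232e+01,  2.5241e+01,  1.7000e-02,  0.0000e+00,
        0.0000e+00]), 'eef_pos': array([ 0.128, -0.483,  0.23 ]), 'tool_rot': array([ 0.992,  0.129, -0.   , -0.001]), 'ft_force': array([-0.553,  0.336,  0.239]), 'ft_torque': array([ 0.007,  0.029, -0.022]), 'grasp_force': np.float64(0.0), 'grip_width': np.float64(0.085)}
scene [[445.2, 0.0, 250.8], [0.0, 445.2, 192.4], [0.0, 0.0, 1.0]] [[-0.63, -0.777, 0.001, 0.34], [-0.418, 0.338, -0.843, 0.304], [0.654, -0.532, -0.538, 0.672], [0.0, 0.0, 0.0, 1.0]]
gauge_red 0.84 [104.1, 238.5, 153.8, 264.0] 649 [130.6 252.1] [0.552 0.284]
gauge_red 0.79 [212.4, 176.4, 248.1, 201.9] 456 [229.4 187.8] [ 0.619 -0.   ]
gauge_blue 0.78 [227.7, 216.7, 266.9, 247.5] 477 [246.8 229.6] [0.468 0.069]
gauge_green 0.88 [316.6, 172.3, 355.2, 202.0] 377 [336.1 190.3] [ 0.455 -0.186]
gauge_yellow 0.64 [258.5, 158.5, 295.7, 182.8] 263 [275.5 170.6] [ 0.612 -0.138]
rest
[... 1260 characters left out ...]
 -0.203]
rest_blue 0.95 [250.0, 228.1, 283.3, 252.0] 412 [268.9 243.4] [ 0.611 -0.159]
rest_blue 0.28 [210.6, 164.2, 243.9, 184.8] 376 [227.5 178.9] [0.469 0.049]
rest_green 0.6 [210.1, 161.9, 245.4, 187.3] 378 [228.  178.6] [0.47 0.05]
rest_green 0.19 [256.2, 179.7, 292.9, 198.4] 360 [274.6 189.9] [0.617 0.02 ]
rest_yellow 0.79 [257.4, 192.5, 291.0, 210.2] 360 [272.3 200.7] [ 0.612 -0.018]
rest_grey 0.72 [203.6, 195.4, 237.6, 224.8] 685 [221.4 210.7] [ 0.463 -0.064]
rest_grey 0.53 [207.2, 164.5, 244.1, 177.1] 281 [226.5 168.8] [0.462 0.085]
stud_cup 0.8 [235.6, 298.4, 259.4, 325.1] 566 [246.  312.9] [ 0.563 -0.367]
stud_cup 0.66 [257.4, 180.9, 292.1, 211.5] 399 [272.6 199.7] [ 0.613 -0.015]
```

```bash
python3 - <<'E'
import cv2
a=cv2.imread('pics/scene0.png')[130:290,80:400];b=cv2.imread('pics/side0.png')[100:340,160:340]
cv2.imwrite('pics/sc1.png',cv2.resize(a,None,fx=2.5,fy=2.5,interpolation=2));cv2.imwrite('pics/si1.png',cv2.resize(b,None,fx=2.5,fy=2.5,interpolation=2))
E
```

```text
(no output)
```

View pics/sc1.png

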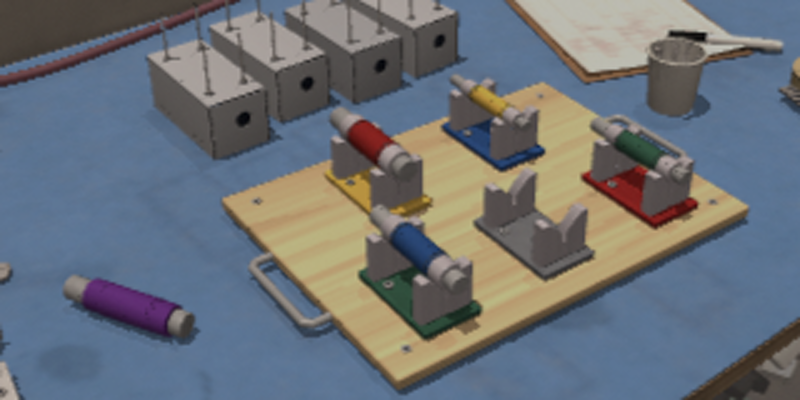

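View pics/si1.png

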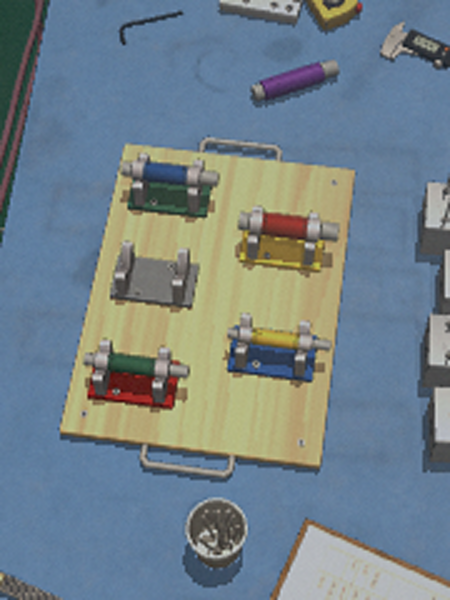

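Scene crop: red over the yellow base (scene px 229,188), blue over green (247,230), yellow over blue (275,171), green over red (336,190), and grey is empty (293,221). The only look-alike is the purple gauge lying on the bench at (130,252), which I exclude; the cup is at (349,160). Next I'll measure the axes and rest bases precisely.

```bash
cat >> h.py <<'E'
from scipy.optimize import least_squares
HUE={'red':[(0,8),(172,180)],'blue':[(104,118)],'green':[(60,92)],'yellow':[(20,32)]}
def cmask(im,col,box):
    hsv=cv2.cvtColor(im,cv2.COLOR_RGB2HSV);m=np.zeros(im.shape[:2],np.uint8)
    for a,b in HUE[col]: m|=cv2.inRange(hsv,(a,110,40),(b,255,255))
    k=np.zeros_like(m);l,t,r,b=[int(v) for v in box];k[t:b,l:r]=1;m*=k
    n,lab,st,ce=cv2.connectedComponentsWithStats(m)
    return [(st[i,4],ce[i],lab==i) for i in np.argsort(-st[1:,4])+1] if n>1 else []
E
python3 - <<'E'
from h import *
AX={'red':(.62,0,.070-.0),'blue':(.469,.068,.067),'green':(.455,-.187,.065),'yellow':(.613,-.14,.063)}
host={'red':'yellow','blue':'green','green':'red','yellow':'blue'}
# seat height depends only on the gauge (rests alike)
for n in ['scene','side']:
    c=camera(n)
    for g,a in AX.items():
        u=proj(c,a);comps=cmask(c['image'],g,(u[0]-25,u[1]-20,u[0]+25,u[1]+20))
        A,ce,m=comps[0]
        ys,xs=np.nonzero(m);P=np.array([ray(c,(x,y),a[2]) for x,y in zip(xs,ys)])[:,:2]
        w,v=np.linalg.eigh(np.cov(P.T));d=v[:,1];L=np.ptp(P@d)
        print(n,g,A,np.round(ce,1),np.round(ray(c,ce,a[2])[:2],4),'yaw',round(np.degrees(np.arctan2(d[1],d[0]))%180,1),'len',round(L,3))
        u=proj(c,(a[0],a[1],.026))
        for A,ce,m in cmask(c['image'],host[g],(u[0]-35,u[1]-28,u[0]+35,u[1]+28))[:2]:
            print('   base',host[g],A,np.round(ce,1),np.round(ray(c,ce,.026)[:2],4))
E
```

```text
scene red 177 [226.8 185.5] [0.6257 0.0021] yaw 155.2 len 0.077
   base yellow 146 [221.7 204.8] [0.6215 0.022 ]
   base yellow 64 [244.7 211.9] [ 0.5644 -0.0022]
scene blue 203 [245.5 228.1] [0.4723 0.0683] yaw 163.4 len 0.064Traceback (most recent call last):
  File "<stdin>", line 9, in <module>
IndexError: list index out of range
```

{"api": "drive_tool", "payload": {"increments": [[[19, 26, 8], [0, 0, -1.2], 1], [[19, 26, 8], [0, 0, -1.2], 1], [[19, 26, 8], [0, 0, -1.2], 1], [[19, 26, 8], [0, 0, -1.2], 1], [[19, 26, 8], [0, 0, -1.2], 1], [[19, 26, 8], [0, 0, -1.2], 1], [[19, 26, 8], [0, 0, -1.2], 1], [[19, 26, 8], [0, 0, -1.2], 1]]}}

```text
clock: 1.82
eef_pos: [0.2805, -0.274, 0.2959]
tool_rot: [0.999, 0.045, 0.0, 0.0]
ft_force: [0.1, -0.5, -0.5]
grip_width: 0.0861
grasp_force: 0.0
```

{"api": "drive_tool", "payload": {"increments": [[[19, 26, 0], [0, 0, -1.1], 1], [[19, 26, 0], [0, 0, -1.1], 1], [[19, 26, 0], [0, 0, -1.1], 1], [[19, 26, 0], [0, 0, -1.1], 1], [[19, 26, 0], [0, 0, -1.1], 1], [[19, 26, 0], [0, 0, -1.1], 1], [[19, 26, 0], [0, 0, -1.1], 1], [[19, 26, 0], [0, 0, -0.7], 1]]}}

```text
clock: 2.48
eef_pos: [0.4326, -0.0658, 0.2955]
tool_rot: [1.0, -0.028, 0.0, 0.0]
ft_force: [1.2, -0.6, -0.4]
grip_width: 0.0852
grasp_force: 0.0
```

```bash
python3 - <<'E'
from h import *
o=get_obs();print(o['eef_pos'],o['tool_rot'],o['clock'])
c=camera('wrist');print(np.round(c['K'],1).tolist(),np.round(c['view'],3).tolist())
save('w1.png',c['image'])
E
```

```text
[ 0.43264897 -0.06582274  0.29549191] [ 9.99608990e-01 -2.79603743e-02  2.75937029e-04  9.31288208e-05] 2.4833
[[309.2, 0.0, 256.6], [0.0, 309.2, 190.4], [0.0, 0.0, 1.0]] [[-0.056, -0.998, -0.001, -0.042], [-0.943, 0.053, 0.328, 0.347], [-0.327, 0.019, -0.945, 0.584], [0.0, 0.0, 0.0, 1.0]]
```

View pics/w1.png

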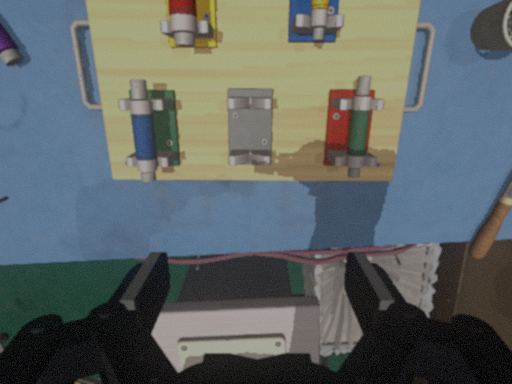

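Wrist view: blue over the green base (px 144,130), the empty grey rest (250,127) and green over the red base (355,130). The red and yellow gauges are at the top edge. I'll move forward for a picture of the rear pair and measure both rows.

{"api": "drive_tool", "payload": {"increments": [[[25, 0, 0], [0, 0, 0], 1], [[25, 0, 0], [0, 0, 0], 1], [[25, 0, 0], [0, 0, 0], 1], [[25, 0, 0], [0, 0, 0], 1], [[0, 0, 0], [0, 0, 0], 1]]}}

```text
clock: 2.95
eef_pos: [0.5355, -0.0674, 0.2936]
tool_rot: [1.0, -0.027, 0.0, -0.0]
ft_force: [-0.2, -0.2, -0.1]
grip_width: 0.0855
grasp_force: 0.0
```

```bash
cat >> h.py <<'E'
QS=['gauge_red','gauge_blue','gauge_green','gauge_yellow','rest_red','rest_blue','rest_green','rest_yellow','rest_grey']
def axis(c,m,z):
    ys,xs=np.nonzero(m);P=np.array([ray(c,(x,y),z) for x,y in zip(xs,ys)])[:,:2]
    (cx,cy),(w,h),a=cv2.minAreaRect((P*1e4).astype(np.float32))
    w_,v=np.linalg.eigh(np.cov(P.T));d=v[:,1]
    return np.round(P.mean(0),4),np.round([cx/1e4,cy/1e4],4),np.round(np.sort([w,h])/1e4,3),round((np.degrees(np.arctan2(d[1],d[0]))+90)%180-90,1)
def look(c):
    for q in QS:
        for s in silhouettes(q,c)[:2]:
            g='gauge' in q
            print(q,round(s['conf'],2),np.round(s['bbox']).astype(int).tolist(),s['region'].sum(),*axis(c,s['region'],.066 if g else .026))
E
python3 - <<'E'
from h import *
print(get_obs()['eef_pos'])
c=camera('wrist');save('w2.png',c['image']);look(c)
E
```

```text
[ 0.53545237 -0.06735223  0.29363237]
gauge_red 0.9 [0, 80, 42, 145] 1359 [0.5959 0.2101] [0.5985 0.2128] [0.033 0.074] 17.4
gauge_red 0.57 [172, 28, 206, 143] 2687 [0.6207 0.0026] [0.6185 0.0027] [0.029 0.123] -3.5
gauge_green 0.92 [344, 166, 364, 252] 1368 [ 0.4589 -0.1888] [ 0.4574 -0.1887] [0.023 0.122] -3.4
gauge_yellow 0.91 [310, 24, 332, 134] 1679 [ 0.6185 -0.1428] [ 0.6167 -0.1427] [0.02  0.118] -3.5
rest_red 0.62 [318, 167, 376, 244] 2043 [ 0.4514 -0.1836] [ 0.4466 -0.1934] [0.074 0.114] 0.7
rest_blue 0.85 [290, 45, 350, 132] 2773 [ 0.6117 -0.1404] [ 0.6094 -0.1457] [0.068 0.1  ] -1.1
rest_green 0.76 [133, 166, 189, 242] 1866 [0.4658 0.0613] [0.4614 0.0745] [0.074 0.114] -6.9
rest_yellow 0.92 [166, 48, 223, 133] 1740 [ 0.6137 -0.0084] [0.6119 0.0053] [0.067 0.099] -3.7
rest_grey 0.93 [232, 166, 275, 238] 2952 [ 0.4595 -0.0582] [ 0.4556 -0.0586] [0.06  0.113] -3.8
rest_grey 0.44 [322, 165, 378, 244] 1993 [ 0.4521 -0.1835] [ 0.4466 -0.1942] [0.073 0.114] -0.3
```

View pics/w2.png

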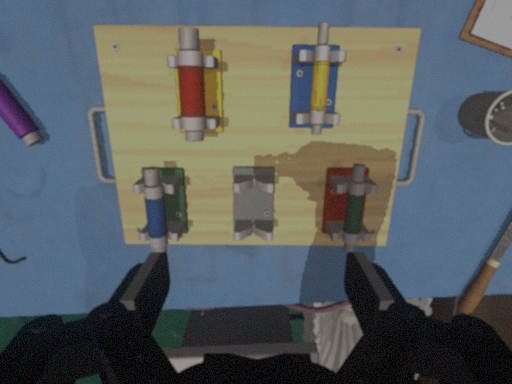

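```bash
cat >> h.py <<'E'
from scipy.optimize import minimize
S=4
def hull(c,pts,img):
    q=np.array([proj(c,p) for p in pts]);cv2.fillConvexPoly(img,cv2.convexHull((q*S+S/2).astype(np.int32)),1)
def box(x0,x1,y0,y1,z0,z1): return np.array([[x,y,z] for x in(x0,x1) for y in(y0,y1) for z in(z0,z1)])
def cyl(x0,x1,r,z):
    t=np.linspace(0,2*np.pi,24,endpoint=False);return np.array([[x,r*np.cos(a),z+r*np.sin(a)] for x in(x0,x1) for a in t])
GD={'red':(.028,.022,.070),'blue':(.024,.018,.067),'green':(.021,.015,.065),'yellow':(.018,.012,.063)}
def gparts(g):
    d,m,z=GD[g];return [cyl(-.042,.042,d/2,z),cyl(-.0595,.0595,m/2,z)]
def rparts():
    P=[box(-.05,.05,-.029,.029,.018,.026)]
    for s in(-1,1):
        a,b=sorted((s*.028,s*.04));P.append(box(a,b,-.026,.026,.026,.050))
        P+= [np.array([[x,e*y,z] for x in(a,b) for y,z in((.026,.05),(.026,.068),(.018,.068),(0,.05))]) for e in(-1,1)]
    return P
def render(c,parts,p):
    im=np.zeros((384*S,512*S),np.uint8);ca,sa=np.cos(p[2]),np.sin(p[2]);R=np.array([[ca,-sa,0],[sa,ca,0],[0,0,1]])
    for q in parts: hull(c,q@R.T+[p[0],p[1],0],im)
    return cv2.resize(im.astype(np.float32),(512,384),interpolation=cv2.INTER_AREA)
def fit(c,m,parts,p0,ign=None):
    m=m.astype(np.float32);w=np.ones_like(m) if ign is None else 1-ign
    f=lambda p:(np.abs(render(c,parts,p)-m)*w).sum()/m.sum()
    p0=np.array(p0);r=minimize(f,p0,method='Nelder-Mead',options=dict(initial_simplex=np.vstack([p0]+[p0+d for d in np.diag([.008,.008,.06])]),xatol=2e-4,fatol=1e-4,maxiter=150))
    return r.x,r.fun
def best(c,q,near,z):
    L=[s for s in silhouettes(q,c) if np.hypot(*(ray(c,np.argwhere(s['region'])[:,::-1].mean(0),z)[:2]-near))<.05]
    return L[0]['region'] if L else None
def measure(c,occ,rests):
    G={}
    for g,p in occ.items():
        m=best(c,'gauge_'+g,p,.066)
        if m is None: print('no',g);continue
        x,e=fit(c,m,gparts(g),[p[0],p[1],-.06]);G[g]=x;print('gauge',g,np.round(x[:2],4),'yaw',round(np.degrees(x[2]),1),round(e,2))
    for r,(p,g) in rests.items():
        m=best(c,'rest_'+r,p,.035)
        if m is None or (g and g not in G): print('no rest',r);continue
        ign=np.ceil(render(c,gparts(g),G[g])) if g else None
        if g: ign=cv2.dilate(ign,np.ones((3,3)));m=m&(ign<.5)
        x,e=fit(c,m,rparts(),[p[0],p[1],-.06],ign);print('rest',r,np.round(x[:2],4),'yaw',round(np.degrees(x[2]),1),round(e,2))
G0={'red':(.6185,.0027),'blue':(.47,.068),'green':(.457,-.189),'yellow':(.617,-.143)}
R0={'yellow':((.612,.001),'red'),'green':((.466,.066),'blue'),'red':((.455,-.188),'green'),'blue':((.61,-.143),'yellow'),'grey':((.46,-.058),None)}
E
python3 - <<'E'
from h import *
c=camera('wrist');measure(c,G0,R0)
E
```

```text
gauge red [0.6178 0.002 ] yaw -3.8 0.06
gauge blue [0.4682 0.0678] yaw -3.5 0.05
gauge green [ 0.4568 -0.1887] yaw -3.7 0.09
gauge yellow [ 0.6164 -0.1433] yaw -3.5 0.07
rest yellow [0.6115 0.0019] yaw -3.5 0.06
rest green [0.4657 0.0676] yaw -4.5 0.06
rest red [ 0.452  -0.1884] yaw -2.6 0.13
rest blue [ 0.6095 -0.1428] yaw -3.4 0.04
rest grey [ 0.4604 -0.0582] yaw -4.3 0.05
```

{"api": "drive_tool", "payload": {"increments": [[[-20, 35, 0], [0, 0, 0], 1], [[-20, 35, 0], [0, 0, 0], 1], [[-20, 30, 0], [0, 0, 0], 1], [[-20, 20, 0], [0, 0, -0.3], 1], [[0, 0, 0], [0, 0, 0], 1], [[0, 0, 0], [0, 0, 0], 1]]}}

```text
clock: 4.45
eef_pos: [0.4507, 0.0093, 0.2959]
tool_rot: [1.0, -0.001, 0.0, -0.017]
ft_force: [0.7, 0.6, 0.7]
grip_width: 0.0854
grasp_force: 0.0
```

```bash
python3 - <<'E'
from h import *
print(get_obs()['eef_pos'])
c=camera('wrist');measure(c,G0,R0);save('w3.png',c['image'])
E
```

```text
[0.45071823 0.00934093 0.29586578]
gauge red [0.6183 0.0021] yaw -3.3 0.03
gauge blue [0.4674 0.0676] yaw -3.7 0.07
gauge green [ 0.4578 -0.1887] yaw -3.8 0.06
gauge yellow [ 0.6168 -0.1432] yaw -3.5 0.05
rest yellow [0.6125 0.0024] yaw -3.3 0.04
no rest green
rest red [ 0.4525 -0.1889] yaw -3.8 0.05
rest blue [ 0.6095 -0.1428] yaw -3.4 0.04
rest grey [ 0.4609 -0.0578] yaw -3.6 0.03
```

```bash
python3 - <<'E'
from h import *
from scipy.spatial.transform import Rotation as Ro
o=get_obs();print(o['eef_pos'],np.round(o['tool_rot'],4),np.round(o['joint_pos'],3),np.round(o['joint_vel'],3));R=Ro.from_quat(o['tool_rot']).as_matrix();print(np.round(R,3))
E
```

```text
[0.45137684 0.00888275 0.29510068] [ 9.998e-01 -1.400e-03 -3.000e-04 -1.750e-02] [-0.004  0.125  0.027  1.473  0.035  3.141] [ 0.001 -0.003 -0.002  0.001 -0.    -0.003]
[[ 1.    -0.003 -0.001]
 [-0.003 -0.999  0.035]
 [-0.001 -0.035 -0.999]]
```

{"api": "drive_tool", "payload": {"increments": [[[0, 10, 0], [0, 0, 0], 1], [[0, 0, 0], [0, 0, 0], 1]]}}

```text
clock: 5.12
eef_pos: [0.4512, 0.014, 0.2952]
tool_rot: [1.0, 0.003, -0.0, -0.02]
ft_force: [-0.3, 0.6, 0.4]
grip_width: 0.0851
grasp_force: 0.0
```

```bash
python3 - <<'E'
from h import *
from scipy.spatial.transform import Rotation as Ro
o=get_obs();print(o['eef_pos'],np.round(o['tool_rot'],4),np.round(o['joint_pos'],3),np.round(o['joint_vel'],3));R=Ro.from_quat(o['tool_rot']).as_matrix();print(np.round(R,3))
E
```

```text
[0.45121779 0.01398787 0.2952364 ] [ 9.998e-01  2.500e-03 -3.000e-04 -2.000e-02] [0.004 0.124 0.026 1.473 0.04  3.141] [-0.001 -0.004 -0.002  0.001 -0.011  0.001]
[[ 1.     0.005 -0.001]
 [ 0.005 -0.999  0.04 ]
 [-0.001 -0.04  -0.999]]
```

{"api": "drive_tool", "payload": {"increments": [[[0, 0, 0], [-2.3, 0, 0], 1], [[0, 0, 0], [0, 0, 7.1], 1], [[0, 5, 0], [0, 0, 7.1], 1], [[0, 5, 0], [0, 0, 7.1], 1], [[0, 5, 0], [0, 0, 7.1], 1], [[0, 5, 0], [0, 0, 7.1], 1], [[0, 5, 0], [0, 0, 7.1], 1], [[0, 5, 0], [0, 0, 7.1], 1]]}}

```text
clock: 5.78
eef_pos: [0.4512, 0.0372, 0.2953]
tool_rot: [0.903, 0.429, -0.001, -0.002]
ft_force: [0.2, -0.6, 1.0]
grip_width: 0.0851
grasp_force: 0.0
```

{"api": "drive_tool", "payload": {"increments": [[[2, 2, 0], [0, 0, 7.1], 1], [[2, 2, 0], [0, 0, 7.1], 1], [[2, 2, 0], [0, 0, 7.1], 1], [[2, 2, 0], [0, 0, 7.1], 1], [[2, 2, 0], [0, 0, 7.1], 1], [[2, 2, 0], [0, 0, 7.1], 1], [[2, 2, 0], [0, 0, 7.1], 1], [[2, 2, 0], [0, 0, 7.1], 1]]}}

```text
clock: 6.45
eef_pos: [0.4673, 0.0531, 0.2953]
tool_rot: [0.59, 0.807, -0.002, -0.001]
ft_force: [0.2, 0.1, 0.2]
grip_width: 0.0856
grasp_force: 0.0
```

{"api": "drive_tool", "payload": {"increments": [[[0, 0, 0], [0, 0, 7.1], 1], [[0, 0, 0], [0, 0, 7.1], 1], [[0, 0, 0], [0, 0, 7.1], 1], [[0, 0, 0], [0, 0, 7.1], 1], [[0, 0, 0], [0, 0, 7.1], 1], [[0, 0, 0], [0, 0, 7.1], 1], [[0, 0, 0], [0, 0, 7.1], 1], [[0, 0, 0], [0, 0, 7.1], 1]]}}

```text
clock: 7.12
eef_pos: [0.4672, 0.053, 0.2954]
tool_rot: [0.136, 0.991, -0.002, -0.0]
ft_force: [-1.6, 1.1, 0.0]
grip_width: 0.0857
grasp_force: 0.0
```

{"api": "drive_tool", "payload": {"increments": [[[0, 0, 0], [0, 0, 7.1], 1], [[0, 0, 0], [0, 0, 0], 1], [[0, 0, 0], [0, 0, 0], 1]]}}

```text
clock: 7.37
eef_pos: [0.4672, 0.053, 0.2953]
tool_rot: [0.079, 0.997, -0.002, 0.0]
ft_force: [-0.6, -0.9, -0.4]
grip_width: 0.0857
grasp_force: 0.0
```

```bash
cat >> h.py <<'E'
from scipy.spatial.transform import Rotation as Ro
def st():
    o=get_obs();R=Ro.from_quat(o['tool_rot']).as_matrix()
    print('t',round(float(o['clock']),2),'pos mm',np.round(o['eef_pos']*1e3,1),'yaw',round(np.degrees(np.arctan2(R[1,0],R[0,0])),2),'tilt deg about x,y needed',np.round(np.degrees([-R[1,2],R[0,2]]),2),'w',np.round(o['grip_width']*1e3,1),'gf',np.round(o['grasp_force'],1),'F',np.round(o['ft_force'],1),'q',np.round(o['joint_pos'],2))
E
python3 -c "
from h import *
st()"
```

```text
t 7.37 pos mm [467.2  53.  295.3] yaw 170.98 tilt deg about x,y needed [ 0.27 -0.01] w 85.7 gf 0.0 F [-0.6 -0.9 -0.4] q [ 0.12  0.16  0.07  1.48 -0.    0.27]
```

{"api": "drive_tool", "payload": {"increments": [[[0.8, 14.7, 0], [0.3, 0, 5.5], 1], [[0, 0, -30], [0, 0, 0], 1], [[0, 0, -30], [0, 0, 0], 1], [[0, 0, -30], [0, 0, 0], 1], [[0, 0, -30], [0, 0, 0], 1], [[0, 0, -30], [0, 0, 0], 1], [[0, 0, -20], [0, 0, 0], 1], [[0, 0, 0], [0, 0, 0], 1]]}}

```text
clock: 8.03
eef_pos: [0.4644, 0.0671, 0.121]
tool_rot: [0.03, 1.0, -0.001, -0.005]
ft_force: [-1.1, -0.2, 0.6]
grip_width: 0.0856
grasp_force: 0.0
```

```bash
python3 - <<'E'
from h import *
st();c=camera('wrist');save('w4.png',c['image'])
E
```

```text
t 8.03 pos mm [464.4  67.1 121. ] yaw 176.51 tilt deg about x,y needed [ 0.04 -0.52] w 85.6 gf 0.0 F [-1.1 -0.2  0.6] q [ 0.14  0.27 -0.26  1.05  0.    0.2 ]
```

View pics/w4.png

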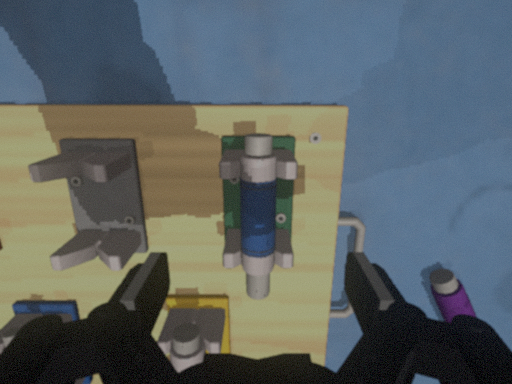

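The wrist view has the blue gauge at (258,215), between the fingers and lined up with the green base. The other gauges are clear of the gripper, and the purple look-alike is off to the right.

{"api": "drive_tool", "payload": {"increments": [[[2, 0.5, -25], [0, 0, 0], 1], [[1.5, 0, -25], [0, 0, 0], 1], [[0, 0, -15], [0, 0, 0], 1], [[0, 0, -8], [0, 0, 0], 1], [[0, 0, 0], [0, 0, 0], 1], [[0, 0, 0], [0, 0, 0], 1]]}}

```text
clock: 8.58
eef_pos: [0.4726, 0.0682, 0.0536]
tool_rot: [0.03, 1.0, 0.0, 0.001]
ft_force: [0.5, -0.5, 0.7]
grip_width: 0.0853
grasp_force: 0.0
```

```bash
python3 -c "
from h import *
st()"
```

```text
t 8.58 pos mm [472.6  68.2  53.6] yaw 176.61 tilt deg about x,y needed [-0.05  0.1 ] w 85.3 gf 0.0 F [ 0.5 -0.5  0.7] q [ 0.14  0.35 -0.34  0.87  0.    0.2 ]
```

{"api": "drive_tool", "payload": {"increments": [[[-4.6, -0.5, -6], [0, 0, 0], 1], [[0, 0, 0], [0, 0, 0], 1], [[0, 0, 0], [0, 0, 0], 0], [[0, 0, 0], [0, 0, 0], 0], [[0, 0, 0], [0, 0, 0], 0], [[0, 0, 0], [0, 0, 0], 0], [[0, 0, 0], [0, 0, 0], 0], [[0, 0, 0], [0, 0, 0], 0]]}}

```text
clock: 9.25
eef_pos: [0.4671, 0.0676, 0.0467]
tool_rot: [0.029, 1.0, 0.0, 0.0]
ft_force: [-0.8, -0.1, 2.9]
grip_width: 0.0222
grasp_force: 58.5
```

{"api": "drive_tool", "payload": {"increments": [[[0, 0, 0], [0, 0, 0], 0], [[0, 0, 0], [0, 0, 0], 0], [[0, 0, 0], [0, 0, 0], 0], [[0, 0, 0], [0, 0, 0], 0]]}}

```text
clock: 9.58
eef_pos: [0.4672, 0.0676, 0.0466]
tool_rot: [0.029, 1.0, 0.0, 0.0]
ft_force: [-1.6, 1.1, 5.1]
grip_width: 0.0224
grasp_force: 58.6
```

```bash
python3 -c "
from h import *
st()"
```

```text
t 9.58 pos mm [467.2  67.6  46.6] yaw 176.65 tilt deg about x,y needed [-0.04  0.03] w 22.4 gf 58.6 F [-1.6  1.1  5.1] q [ 0.14  0.36 -0.36  0.85  0.    0.2 ]
```

{"api": "drive_tool", "payload": {"increments": [[[0, 0, 10], [0, 0, 0], 0], [[0, 0, 25], [0, 0, 0], 0], [[0, 0, 25], [0, 0, 0], 0], [[-1, -25, 0], [0, 0, 0], 0], [[-2, -35, 0], [0, 0, 0], 0], [[-2, -35, 0], [0, 0, 0], 0], [[-2, -30.7, 0], [0, 0, 0], 0], [[0, 0, 0], [0, 0, 0], 0]]}}

```text
clock: 10.25
eef_pos: [0.459, -0.0626, 0.1057]
tool_rot: [0.032, 0.999, -0.001, -0.001]
ft_force: [0.4, 0.8, -1.6]
grip_width: 0.0226
grasp_force: 59.1
```

{"api": "drive_tool", "payload": {"increments": [[[0, 0, 0], [0, 0, 0], 0], [[0, 0, 0], [0, 0, 0], 0], [[0, 0, 0], [0, 0, 0], 0]]}}

```text
clock: 10.5
eef_pos: [0.4597, -0.0573, 0.1058]
tool_rot: [0.029, 1.0, 0.0, -0.001]
ft_force: [0.3, -0.0, -0.4]
grip_width: 0.0225
grasp_force: 59.1
```

```bash
python3 -c "
from h import *
st();c=camera('side');save('s2.png',cv2.resize(c['image'][100:340,160:340],None,fx=2.5,fy=2.5))"
```

```text
t 10.5 pos mm [459.7 -57.3 105.8] yaw 176.71 tilt deg about x,y needed [-0.06 -0.06] w 22.5 gf 59.1 F [ 0.3 -0.  -0.4] q [-0.12  0.27 -0.31  1.    0.   -0.07]
```

View pics/s2.png

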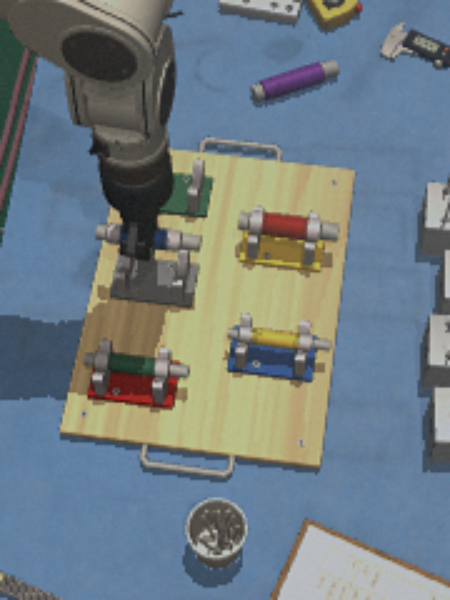

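The side view shows the blue gauge held above the grey rest (crop px 148,240), level and lined up. Lowering it now.

{"api": "drive_tool", "payload": {"increments": [[[0.4, -0.7, -25], [0, 0, 0], 0], [[0, 0, -18], [0, 0, 0], 0], [[0, 0, -8], [0, 0, 0], 0], [[0, 0, -4], [0, 0, 0], 0], [[0, 0, -3], [0, 0, 0], 0], [[0, 0, -1.5], [0, 0, 0], 0], [[0, 0, 0], [0, 0, 0], 0], [[0, 0, 0], [0, 0, 0], 0]]}}

```text
clock: 11.22
eef_pos: [0.461, -0.0589, 0.0475]
tool_rot: [0.029, 1.0, 0.0, 0.001]
ft_force: [-0.6, -0.3, -1.3]
grip_width: 0.0227
grasp_force: 59.1
```

```bash
python3 -c "
from h import *
st()"
```

```text
t 11.22 pos mm [461.  -58.9  47.5] yaw 176.66 tilt deg about x,y needed [-0.02  0.08] w 22.7 gf 59.1 F [-0.6 -0.3 -1.3] q [-0.13  0.34 -0.38  0.85  0.   -0.07]
```

{"api": "drive_tool", "payload": {"increments": [[[0, 0.5, -1], [0, 0, 0], 0], [[0, 0, -0.5], [0, 0, 0], 0], [[0, 0, 0], [0, 0, 0], 0]]}}

```text
clock: 11.47
eef_pos: [0.4612, -0.0584, 0.0467]
tool_rot: [0.029, 1.0, 0.0, 0.001]
ft_force: [-1.7, 0.8, 5.7]
grip_width: 0.0222
grasp_force: 59.9
```

{"api": "drive_tool", "payload": {"increments": [[[0, 0, 0], [0, 0, 0], 1], [[0, 0, 0], [0, 0, 0], 1], [[0, 0, 0], [0, 0, 0], 1], [[0, 0, 0], [0, 0, 0], 1], [[0, 0, 0], [0, 0, 0], 1], [[0, 0, 0], [0, 0, 0], 1], [[0, 0, 0], [0, 0, 0], 1]]}}

```text
clock: 12.05
eef_pos: [0.4603, -0.0584, 0.0453]
tool_rot: [0.029, 1.0, 0.0, -0.0]
ft_force: [0.2, -1.1, 0.6]
grip_width: 0.0853
grasp_force: 0.0
```

```bash
python3 -c "
from h import *
st()"
```

```text
t 12.05 pos mm [460.3 -58.4  45.3] yaw 176.64 tilt deg about x,y needed [-0.03 -0.01] w 85.3 gf 0.0 F [ 0.2 -1.1  0.6] q [-0.13  0.35 -0.38  0.84  0.   -0.07]
```

{"api": "drive_tool", "payload": {"increments": [[[0, 0, 20], [0, 0, 0], 1], [[0, 0, 30], [0, 0, 0], 1], [[0, 0, 30], [0, 0, 0], 1], [[0, 0, 30], [0, 0, 0], 1], [[0, 0, 30], [0, 0, 0], 1], [[0, 0, 0], [0, 0, 0], 1], [[0, 0, 0], [0, 0, 0], 1]]}}

```text
clock: 12.63
eef_pos: [0.4619, -0.0585, 0.1872]
tool_rot: [0.029, 1.0, 0.0, 0.002]
ft_force: [0.3, 0.3, -1.0]
grip_width: 0.0853
grasp_force: 0.0
```

```bash
python3 - <<'E'
from h import *
st();c=camera('wrist');save('w5.png',c['image'])
measure(c,{'blue':(.461,-.058),'green':G0['green'],'red':G0['red']},{'red':R0['red'],'grey':((.461,-.058),'blue'),'green':((.465,.0675),None)})
E
```

```text
t 12.63 pos mm [461.9 -58.5 187.2] yaw 176.65 tilt deg about x,y needed [0.01 0.28] w 85.3 gf 0.0 F [ 0.3  0.3 -1. ] q [-0.13  0.19 -0.17  1.2   0.   -0.07]
gauge blue [ 0.4625 -0.0586] yaw -3.4 0.05
gauge green [ 0.4576 -0.1892] yaw -3.3 0.06
gauge red [0.6151 0.0016] yaw -3.6 0.13
rest red [ 0.4526 -0.1892] yaw -3.4 0.04
rest grey [ 0.4605 -0.0585] yaw -3.7 0.06
rest green [0.4665 0.0674] yaw -4.2 0.04
```

{"api": "drive_tool", "payload": {"increments": [[[-1, -30, 0], [0, 0, 0], 1], [[-1, -40, 0], [0, 0, 0], 1], [[-1, -40, 0], [0, 0, 0], 1], [[-1, -20.5, -10], [0, 0, 0], 1], [[0, 0, -30], [0, 0, 0], 1], [[0, 0, -30], [0, 0, 0], 1], [[0, 0, -15], [0, 0, 0], 1], [[0, 0, 0], [0, 0, 0], 1]]}}

```text
clock: 13.65
eef_pos: [0.4528, -0.1877, 0.0959]
tool_rot: [0.03, 1.0, 0.002, -0.004]
ft_force: [-0.4, -0.1, 0.1]
grip_width: 0.0852
grasp_force: 0.0
```

{"api": "drive_tool", "payload": {"increments": [[[0, 0, -25], [0, 0, 0], 1], [[0, 0, -20], [0, 0, 0], 1], [[0, 0, -8], [0, 0, 0], 1], [[0, 0, 0], [0, 0, 0], 1], [[0, 0, 0], [0, 0, 0], 1], [[0, 0, 0], [0, 0, 0], 1]]}}

```text
clock: 14.15
eef_pos: [0.4575, -0.1892, 0.0487]
tool_rot: [0.029, 1.0, -0.0, 0.001]
ft_force: [0.4, -0.7, 0.5]
grip_width: 0.0853
grasp_force: 0.0
```

```bash
python3 -c "
from h import *
st()"
```

```text
t 14.15 pos mm [ 457.5 -189.2   48.7] yaw 176.66 tilt deg about x,y needed [0.02 0.13] w 85.3 gf 0.0 F [ 0.4 -0.7  0.5] q [-0.39  0.39 -0.3   0.88  0.   -0.33]
```

{"api": "drive_tool", "payload": {"increments": [[[0, 0, -3.7], [0, 0, 0], 1], [[0, 0, 0], [0, 0, 0], 0], [[0, 0, 0], [0, 0, 0], 0], [[0, 0, 0], [0, 0, 0], 0], [[0, 0, 0], [0, 0, 0], 0], [[0, 0, 0], [0, 0, 0], 0], [[0, 0, 0], [0, 0, 0], 0], [[0, 0, 0], [0, 0, 0], 0]]}}

```text
clock: 14.82
eef_pos: [0.4564, -0.1888, 0.0439]
tool_rot: [0.029, 1.0, 0.0, 0.0]
ft_force: [-1.6, 0.6, 3.1]
grip_width: 0.0191
grasp_force: 58.4
```

```bash
python3 -c "
from h import *
st()"
```

```text
t 14.82 pos mm [ 456.4 -188.8   43.9] yaw 176.65 tilt deg about x,y needed [-0.03  0.02] w 19.1 gf 58.4 F [-1.6  0.6  3.1] q [-0.39  0.4  -0.31  0.87  0.   -0.33]
```

{"api": "drive_tool", "payload": {"increments": [[[0, 0, 10], [0, 0, 0], 0], [[0, 0, 25], [0, 0, 0], 0], [[0, 0, 25], [0, 0, 0], 0], [[0, 0, 20], [0, 0, 0], 0], [[1, 20, 0], [0, 0, 0], 0], [[1, 32, 0], [0, 0, 0], 0], [[1, 35, 0], [0, 0, 0], 0], [[1, 35, 0], [0, 0, 0], 0]]}}

```text
clock: 15.48
eef_pos: [0.4602, -0.066, 0.1242]
tool_rot: [0.03, 1.0, 0.0, 0.0]
ft_force: [1.2, 0.7, -1.3]
grip_width: 0.0195
grasp_force: 58.7
```

{"api": "drive_tool", "payload": {"increments": [[[1, 35, 0], [0, 0, 0], 0], [[1, 35, 0], [0, 0, 0], 0], [[1, 35, 0], [0, 0, 0], 0], [[1, 29, 0], [0, 0, 0], 0], [[0, 0, 0], [0, 0, 0], 0], [[0, 0, 0], [0, 0, 0], 0], [[0, 0, 0], [0, 0, 0], 0], [[0, 0, 0], [0, 0, 0], 0]]}}

```text
clock: 16.15
eef_pos: [0.4642, 0.0662, 0.1237]
tool_rot: [0.03, 1.0, 0.0, -0.0]
ft_force: [0.2, -1.0, -1.9]
grip_width: 0.0193
grasp_force: 58.9
```

```bash
python3 -c "
from h import *
st()"
```

```text
t 16.15 pos mm [464.2  66.2 123.7] yaw 176.57 tilt deg about x,y needed [-0.01 -0.02] w 19.3 gf 58.9 F [ 0.2 -1.  -1.9] q [ 0.14  0.26 -0.27  1.05  0.    0.2 ]
```

{"api": "drive_tool", "payload": {"increments": [[[0.4, 1.3, -25], [0, 0, 0], 0], [[0, 0, -25], [0, 0, 0], 0], [[0, 0, -14], [0, 0, 0], 0], [[0, 0, -7], [0, 0, 0], 0], [[0, 0, -4], [0, 0, 0], 0], [[0, 0, -3], [0, 0, 0], 0], [[0, 0, 0], [0, 0, 0], 0], [[0, 0, 0], [0, 0, 0], 0]]}}

```text
clock: 16.82
eef_pos: [0.4655, 0.0683, 0.0464]
tool_rot: [0.03, 1.0, 0.0, 0.001]
ft_force: [-0.5, 0.1, -0.8]
grip_width: 0.0193
grasp_force: 58.9
```

```bash
python3 -c "
from h import *
st()"
```

```text
t 16.82 pos mm [465.5  68.3  46.4] yaw 176.62 tilt deg about x,y needed [-0.04  0.08] w 19.3 gf 58.9 F [-0.5  0.1 -0.8] q [ 0.15  0.35 -0.37  0.85  0.    0.2 ]
```

{"api": "drive_tool", "payload": {"increments": [[[0, -0.5, -1.2], [0, 0, 0], 0], [[0, 0, -0.8], [0, 0, 0], 0], [[0, 0, 0], [0, 0, 0], 0], [[0, 0, 0], [0, 0, 0], 0]]}}

```text
clock: 17.15
eef_pos: [0.4654, 0.068, 0.0442]
tool_rot: [0.029, 1.0, 0.0, 0.001]
ft_force: [-0.0, 0.4, 1.1]
grip_width: 0.019
grasp_force: 58.9
```

Just touching; the last 0.6 mm is needed, then I release and lift for a check.

{"api": "drive_tool", "payload": {"increments": [[[0, 0, -0.7], [0, 0, 0], 0], [[0, 0, 0], [0, 0, 0], 0], [[0, 0, 0], [0, 0, 0], 1], [[0, 0, 0], [0, 0, 0], 1], [[0, 0, 0], [0, 0, 0], 1], [[0, 0, 0], [0, 0, 0], 1], [[0, 0, 0], [0, 0, 0], 1], [[0, 0, 0], [0, 0, 0], 1]]}}

```text
clock: 17.82
eef_pos: [0.4646, 0.068, 0.0428]
tool_rot: [0.029, 1.0, 0.0, -0.0]
ft_force: [-0.3, -0.3, -0.3]
grip_width: 0.0854
grasp_force: 0.0
```

{"api": "drive_tool", "payload": {"increments": [[[0, 0, 20], [0, 0, 0], 1], [[0, 0, 30], [0, 0, 0], 1], [[0, 0, 30], [0, 0, 0], 1], [[0, 0, 30], [0, 0, 0], 1], [[0, 0, 30], [0, 0, 0], 1], [[0, 0, 0], [0, 0, 0], 1], [[0, 0, 0], [0, 0, 0], 1]]}}

```text
clock: 18.4
eef_pos: [0.4662, 0.0682, 0.1848]
tool_rot: [0.029, 1.0, 0.001, 0.002]
ft_force: [-1.2, 0.2, -0.3]
grip_width: 0.0851
grasp_force: 0.0
```

```bash
python3 - <<'E'
from h import *
st();c=camera('wrist');save('w6.png',c['image'])
measure(c,{'green':(.466,.068),'red':G0['red'],'blue':(.461,-.058)},{'green':((.465,.0675),'green'),'yellow':R0['yellow']})
E
```

```text
t 18.4 pos mm [466.2  68.2 184.8] yaw 176.65 tilt deg about x,y needed [-0.07  0.27] w 85.1 gf 0.0 F [-1.2  0.2 -0.3] q [ 0.14  0.21 -0.16  1.2   0.    0.2 ]
gauge green [0.4668 0.0673] yaw -3.7 0.06
gauge red [0.6169 0.0016] yaw -3.8 0.24
gauge blue [ 0.4622 -0.0587] yaw -3.5 0.05
no rest green
rest yellow [0.6133 0.002 ] yaw -4.2 0.09
```

{"api": "drive_tool", "payload": {"increments": [[[30, -13, 0], [0, 0, 0], 1], [[30, -13, 0], [0, 0, 0], 1], [[30, -13, 0], [0, 0, 0], 1], [[31, -13, 0], [0, 0, 0], 1], [[31, -14, 0], [0, 0, 0], 1], [[0, 0, -30], [0, 0, 0], 1], [[0, 0, -30], [0, 0, 0], 1], [[0, 0, -10], [0, 0, 0], 1]]}}

```text
clock: 19.37
eef_pos: [0.6138, 0.0015, 0.1069]
tool_rot: [0.03, 1.0, 0.0, -0.005]
ft_force: [-0.4, 0.3, -1.3]
grip_width: 0.0853
grasp_force: 0.0
```

{"api": "drive_tool", "payload": {"increments": [[[0, 0, 0], [0, 0, 0], 1], [[0, 0, 0], [0, 0, 0], 1], [[0, 0, 0], [0, 0, 0], 1]]}}

```text
clock: 19.62
eef_pos: [0.6174, 0.0022, 0.1145]
tool_rot: [0.029, 1.0, 0.0, 0.001]
ft_force: [0.6, -0.1, 0.9]
grip_width: 0.0853
grasp_force: 0.0
```

```bash
python3 - <<'E'
from h import *
st();c=camera('wrist');save('w7.png',c['image'])
E
```

```text
t 19.62 pos mm [617.4   2.2 114.5] yaw 176.67 tilt deg about x,y needed [-0.03  0.12] w 85.3 gf 0.0 F [ 0.6 -0.1  0.9] q [0.   0.54 0.14 1.17 0.   0.06]
```

View pics/w7.png

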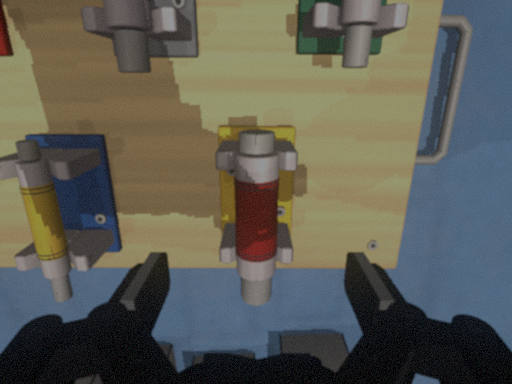

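The red gauge is at (257,215), between the fingers and over the yellow base. It is the red one rather than the purple look-alike, and the path down is clear.

{"api": "drive_tool", "payload": {"increments": [[[0, 0, -25], [0, 0, 0], 1], [[0, 0, -25], [0, 0, 0], 1], [[0, 0, -14], [0, 0, 0], 1], [[0, 0, 0], [0, 0, 0], 1], [[0, 0, 0], [0, 0, 0], 1], [[0, 0, 0], [0, 0, 0], 1], [[0, 0, 0], [0, 0, 0], 1]]}}

```text
clock: 20.25
eef_pos: [0.6185, 0.002, 0.0514]
tool_rot: [0.029, 1.0, 0.0, 0.002]
ft_force: [0.7, -0.3, 0.5]
grip_width: 0.0853
grasp_force: 0.0
```

```bash
python3 -c "
from h import *
st()"
```

```text
t 20.25 pos mm [618.5   2.   51.4] yaw 176.65 tilt deg about x,y needed [-0.03  0.25] w 85.3 gf 0.0 F [ 0.7 -0.3  0.5] q [0.   0.59 0.06 1.03 0.   0.06]
```

{"api": "drive_tool", "payload": {"increments": [[[0, 0, -0.5], [0, 0, 0], 1], [[0, 0, 0], [0, 0, 0], 0], [[0, 0, 0], [0, 0, 0], 0], [[0, 0, 0], [0, 0, 0], 0], [[0, 0, 0], [0, 0, 0], 0], [[0, 0, 0], [0, 0, 0], 0], [[0, 0, 0], [0, 0, 0], 0], [[0, 0, 0], [0, 0, 0], 0]]}}

```text
clock: 20.92
eef_pos: [0.6167, 0.0018, 0.0486]
tool_rot: [0.029, 1.0, 0.0, 0.0]
ft_force: [-1.1, -0.0, 1.8]
grip_width: 0.0261
grasp_force: 58.8
```

```bash
python3 -c "
from h import *
st()"
```

```text
t 20.92 pos mm [616.7   1.8  48.6] yaw 176.64 tilt deg about x,y needed [-0.02  0.01] w 26.1 gf 58.8 F [-1.1 -0.   1.8] q [0.   0.6  0.05 1.03 0.   0.06]
```

{"api": "drive_tool", "payload": {"increments": [[[0, 0, 10], [0, 0, 0], 0], [[0, 0, 25], [0, 0, 0], 0], [[0, 0, 30], [0, 0, 0], 0], [[0, 0, 25], [0, 0, 0], 0], [[-16, -18, 0], [0, 0, 0], 0], [[-21, -25, 0], [0, 0, 0], 0], [[-21, -25, 0], [0, 0, 0], 0], [[-21, -25, 0], [0, 0, 0], 0]]}}

```text
clock: 21.58
eef_pos: [0.5364, -0.0914, 0.1383]
tool_rot: [0.029, 1.0, 0.0, -0.0]
ft_force: [0.5, -0.9, -3.5]
grip_width: 0.0265
grasp_force: 59.4
```

{"api": "drive_tool", "payload": {"increments": [[[-21, -25, 0], [0, 0, 0], 0], [[-21, -25, 0], [0, 0, 0], 0], [[-21, -25, 0], [0, 0, 0], 0], [[-23, -23, 0], [0, 0, 0], 0], [[0, 0, 0], [0, 0, 0], 0], [[0, 0, 0], [0, 0, 0], 0], [[0, 0, 0], [0, 0, 0], 0], [[0, 0, 0], [0, 0, 0], 0]]}}

```text
clock: 22.25
eef_pos: [0.4525, -0.1885, 0.1385]
tool_rot: [0.029, 1.0, 0.0, 0.0]
ft_force: [-0.3, 0.5, -2.7]
grip_width: 0.0261
grasp_force: 59.6
```

```bash
python3 -c "
from h import *
st()"
```

```text
t 22.25 pos mm [ 452.5 -188.5  138.5] yaw 176.71 tilt deg about x,y needed [-0.04  0.03] w 26.1 gf 59.6 F [-0.3  0.5 -2.7] q [-0.4   0.28 -0.19  1.1   0.   -0.34]
```

{"api": "drive_tool", "payload": {"increments": [[[-0.8, -0.6, -30], [0, 0, 0], 0], [[0, 0, -28], [0, 0, 0], 0], [[0, 0, -15], [0, 0, 0], 0], [[0, 0, -7], [0, 0, 0], 0], [[0, 0, -4], [0, 0, 0], 0], [[0, 0, -3], [0, 0, 0], 0], [[0, 0, -1], [0, 0, 0], 0], [[0, 0, 0], [0, 0, 0], 0]]}}

```text
clock: 22.92
eef_pos: [0.4519, -0.1898, 0.0512]
tool_rot: [0.029, 1.0, -0.0, 0.001]
ft_force: [0.5, -0.7, -3.4]
grip_width: 0.0265
grasp_force: 59.6
```

{"api": "drive_tool", "payload": {"increments": [[[0, 0, -1], [0, 0, 0], 0], [[0, 0, 0], [0, 0, 0], 0], [[0, 0, 0], [0, 0, 0], 0]]}}

```text
clock: 23.17
eef_pos: [0.4513, -0.1899, 0.05]
tool_rot: [0.029, 1.0, 0.0, 0.001]
ft_force: [-0.3, -0.1, -3.0]
grip_width: 0.0264
grasp_force: 59.6
```

{"api": "drive_tool", "payload": {"increments": [[[0.3, 0.6, -0.8], [0, 0, 0], 0], [[0, 0, -0.5], [0, 0, 0], 0], [[0, 0, 0], [0, 0, 0], 0], [[0, 0, 0], [0, 0, 0], 0]]}}

```text
clock: 23.5
eef_pos: [0.4518, -0.1891, 0.049]
tool_rot: [0.029, 1.0, 0.0, 0.001]
ft_force: [-0.9, 2.7, 6.4]
grip_width: 0.0261
grasp_force: 60.5
```

Contact. Release, lift and check.

{"api": "drive_tool", "payload": {"increments": [[[0, 0, 0], [0, 0, 0], 1], [[0, 0, 0], [0, 0, 0], 1], [[0, 0, 0], [0, 0, 0], 1], [[0, 0, 0], [0, 0, 0], 1], [[0, 0, 0], [0, 0, 0], 1], [[0, 0, 0], [0, 0, 0], 1]]}}

```text
clock: 24.0
eef_pos: [0.4512, -0.1891, 0.048]
tool_rot: [0.029, 1.0, 0.0, -0.0]
ft_force: [0.1, -0.1, -0.2]
grip_width: 0.0854
grasp_force: 0.0
```

{"api": "drive_tool", "payload": {"increments": [[[0, 0, 20], [0, 0, 0], 1], [[0, 0, 30], [0, 0, 0], 1], [[0, 0, 30], [0, 0, 0], 1], [[0, 0, 30], [0, 0, 0], 1], [[0, 0, 30], [0, 0, 0], 1], [[0, 0, 0], [0, 0, 0], 1], [[0, 0, 0], [0, 0, 0], 1]]}}

```text
clock: 24.58
eef_pos: [0.4527, -0.1897, 0.1901]
tool_rot: [0.029, 1.0, -0.001, 0.002]
ft_force: [-0.3, 0.0, -0.4]
grip_width: 0.0855
grasp_force: 0.0
```

```bash
python3 - <<'E'
from h import *
st();c=camera('wrist');save('w8.png',c['image'])
measure(c,{'red':(.452,-.189),'yellow':G0['yellow'],'blue':(.461,-.058)},{'red':((.4525,-.189),'red'),'blue':R0['blue']})
E
```

```text
t 24.58 pos mm [ 452.7 -189.7  190.1] yaw 176.65 tilt deg about x,y needed [0.08 0.27] w 85.5 gf 0.0 F [-0.3  0.  -0.4] q [-0.4   0.24 -0.1   1.22  0.   -0.34]
gauge red [ 0.4534 -0.1893] yaw -3.5 0.06
gauge yellow [ 0.6144 -0.1435] yaw -3.6 0.2
gauge blue [ 0.4627 -0.0587] yaw -3.6 0.06
rest red [ 0.453  -0.1888] yaw -3.5 0.07
rest blue [ 0.609  -0.1437] yaw -3.0 0.05
```

{"api": "drive_tool", "payload": {"increments": [[[32, 9, 0], [0, 0, 0], 1], [[33, 9, 0], [0, 0, 0], 1], [[33, 9, 0], [0, 0, 0], 1], [[33, 9, 0], [0, 0, 0], 1], [[33, 10, 0], [0, 0, 0], 1], [[0, 0, -30], [0, 0, 0], 1], [[0, 0, -30], [0, 0, 0], 1], [[0, 0, -15], [0, 0, 0], 1]]}}

```text
clock: 25.55
eef_pos: [0.6136, -0.142, 0.1078]
tool_rot: [0.029, 1.0, 0.001, -0.003]
ft_force: [-0.6, 0.6, -0.9]
grip_width: 0.0855
grasp_force: 0.0
```

{"api": "drive_tool", "payload": {"increments": [[[0, 0, -10], [0, 0, 0], 1], [[0, 0, 0], [0, 0, 0], 1], [[0, 0, 0], [0, 0, 0], 1], [[0, 0, 0], [0, 0, 0], 1]]}}

```text
clock: 25.88
eef_pos: [0.6161, -0.1434, 0.1045]
tool_rot: [0.029, 1.0, 0.0, 0.001]
ft_force: [0.5, 0.9, 0.2]
grip_width: 0.0855
grasp_force: 0.0
```

```bash
python3 - <<'E'
from h import *
st();c=camera('wrist');save('w9.png',c['image']);measure(c,{'yellow':G0['yellow']},{'blue':R0['blue']})
E
```

```text
t 25.88 pos mm [ 616.1 -143.4  104.5] yaw 176.63 tilt deg about x,y needed [-0.    0.13] w 85.5 gf 0.0 F [0.5 0.9 0.2] q [-0.23  0.57  0.17  1.17  0.   -0.17]
gauge yellow [ 0.6164 -0.1438] yaw -3.7 0.06
rest blue [ 0.6102 -0.1433] yaw -3.3 0.06
```

View pics/w9.png

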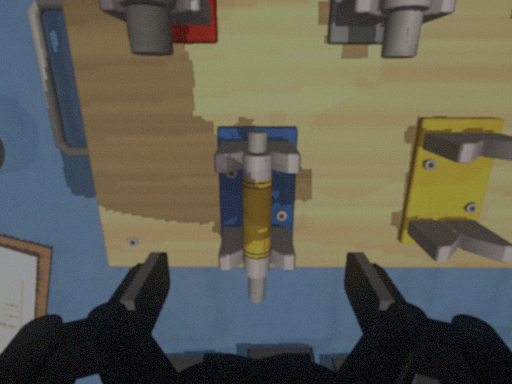

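The yellow gauge is at (257,215), centred over the blue base, and the yellow rest is empty at (455,185). Descending now.

{"api": "drive_tool", "payload": {"increments": [[[0, 0, -25], [0, 0, 0], 1], [[0, 0, -25], [0, 0, 0], 1], [[0, 0, -11], [0, 0, 0], 1], [[0, 0, 0], [0, 0, 0], 1], [[0, 0, 0], [0, 0, 0], 1], [[0, 0, 0], [0, 0, 0], 1], [[0, 0, 0], [0, 0, 0], 1]]}}

```text
clock: 26.62
eef_pos: [0.6167, -0.1434, 0.0441]
tool_rot: [0.029, 1.0, -0.0, 0.002]
ft_force: [0.2, -0.5, -0.2]
grip_width: 0.0854
grasp_force: 0.0
```

{"api": "drive_tool", "payload": {"increments": [[[-0.5, 0, -0.6], [0, 0, 0], 1], [[0, 0, 0], [0, 0, 0], 0], [[0, 0, 0], [0, 0, 0], 0], [[0, 0, 0], [0, 0, 0], 0], [[0, 0, 0], [0, 0, 0], 0], [[0, 0, 0], [0, 0, 0], 0], [[0, 0, 0], [0, 0, 0], 0], [[0, 0, 0], [0, 0, 0], 0]]}}

```text
clock: 27.28
eef_pos: [0.6148, -0.1433, 0.0417]
tool_rot: [0.029, 1.0, 0.0, 0.0]
ft_force: [-0.9, -0.5, 0.9]
grip_width: 0.0158
grasp_force: 58.4
```

```bash
python3 -c "
from h import *
st()"
```

```text
t 27.28 pos mm [ 614.8 -143.3   41.7] yaw 176.63 tilt deg about x,y needed [-0.  0.] w 15.8 gf 58.4 F [-0.9 -0.5  0.9] q [-0.23  0.63  0.09  1.04  0.   -0.17]
```

{"api": "drive_tool", "payload": {"increments": [[[0, 0, 10], [0, 0, 0], 0], [[0, 0, 25], [0, 0, 0], 0], [[0, 0, 30], [0, 0, 0], 0], [[-0.4, 20, 0], [0, 0, 0], 0], [[-1, 32, 0], [0, 0, 0], 0], [[-1, 32, 0], [0, 0, 0], 0], [[-1, 32, 0], [0, 0, 0], 0], [[-1, 29.5, 0], [0, 0, 0], 0]]}}

```text
clock: 27.95
eef_pos: [0.61, 0.0041, 0.1071]
tool_rot: [0.029, 1.0, 0.001, -0.0]
ft_force: [0.3, -0.1, -1.8]
grip_width: 0.0162
grasp_force: 58.6
```

{"api": "drive_tool", "payload": {"increments": [[[0, 0, 0], [0, 0, 0], 0], [[0, 0, 0], [0, 0, 0], 0], [[0, 0, 0], [0, 0, 0], 0], [[0, 0, 0], [0, 0, 0], 0]]}}

```text
clock: 28.28
eef_pos: [0.6104, 0.0015, 0.1066]
tool_rot: [0.03, 1.0, 0.0, -0.0]
ft_force: [-0.8, -0.7, -1.6]
grip_width: 0.0161
grasp_force: 58.7
```

```bash
python3 -c "
from h import *
st()"
```

```text
t 28.28 pos mm [610.4   1.5 106.6] yaw 176.58 tilt deg about x,y needed [-0.01 -0.  ] w 16.1 gf 58.7 F [-0.8 -0.7 -1.6] q [0.   0.53 0.11 1.15 0.   0.06]
```

{"api": "drive_tool", "payload": {"increments": [[[0, 0.5, -25], [0, 0, 0], 0], [[0, 0, -20], [0, 0, 0], 0], [[0, 0, -9], [0, 0, 0], 0], [[0, 0, -5], [0, 0, 0], 0], [[0, 0, -3], [0, 0, 0], 0], [[0, 0, -1], [0, 0, 0], 0], [[0, 0, 0], [0, 0, 0], 0], [[0, 0, 0], [0, 0, 0], 0]]}}

```text
clock: 28.95
eef_pos: [0.6112, 0.0029, 0.0446]
tool_rot: [0.029, 1.0, 0.0, 0.001]
ft_force: [-0.2, -0.4, -0.6]
grip_width: 0.0163
grasp_force: 58.7
```

{"api": "drive_tool", "payload": {"increments": [[[0, 0, -0.8], [0, 0, 0], 0], [[0, 0, -0.5], [0, 0, 0], 0], [[0, 0, 0], [0, 0, 0], 0], [[0, 0, 0], [0, 0, 0], 0]]}}

```text
clock: 29.28
eef_pos: [0.6105, 0.003, 0.0425]
tool_rot: [0.029, 1.0, 0.0, 0.0]
ft_force: [0.8, -0.2, -1.3]
grip_width: 0.0164
grasp_force: 58.7
```

{"api": "drive_tool", "payload": {"increments": [[[0, -0.7, -0.7], [0, 0, 0], 0], [[0, 0, -0.4], [0, 0, 0], 0], [[0, 0, 0], [0, 0, 0], 0], [[0, 0, 0], [0, 0, 0], 0]]}}

```text
clock: 29.62
eef_pos: [0.6106, 0.0022, 0.0416]
tool_rot: [0.029, 1.0, 0.0, 0.0]
ft_force: [-0.5, 0.2, 3.4]
grip_width: 0.0162
grasp_force: 59.0
```

{"api": "drive_tool", "payload": {"increments": [[[0, 0, 0], [0, 0, 0], 1], [[0, 0, 0], [0, 0, 0], 1], [[0, 0, 0], [0, 0, 0], 1], [[0, 0, 0], [0, 0, 0], 1], [[0, 0, 0], [0, 0, 0], 1], [[0, 0, 0], [0, 0, 0], 1]]}}

```text
clock: 30.12
eef_pos: [0.6103, 0.0023, 0.041]
tool_rot: [0.029, 1.0, 0.0, -0.0]
ft_force: [-0.5, -0.7, -0.6]
grip_width: 0.085
grasp_force: 0.0
```

{"api": "drive_tool", "payload": {"increments": [[[0, 0, 20], [0, 0, 0], 1], [[0, 0, 30], [0, 0, 0], 1], [[0, 0, 30], [0, 0, 0], 1], [[0, 0, 30], [0, 0, 0], 1], [[0, 0, 30], [0, 0, 0], 1], [[0, 0, 0], [0, 0, 0], 1], [[0, 0, 0], [0, 0, 0], 1], [[0, 0, 0], [0, 0, 0], 1]]}}

```text
clock: 30.78
eef_pos: [0.6101, 0.0023, 0.1808]
tool_rot: [0.029, 1.0, 0.0, -0.0]
ft_force: [0.3, 0.0, -1.0]
grip_width: 0.0856
grasp_force: 0.0
```

```bash
python3 - <<'E'
from h import *
st();c=camera('wrist');save('w10.png',c['image'])
measure(c,{'yellow':(.612,.002),'blue':(.461,-.058)},{'yellow':((.6125,.002),'yellow'),'blue':((.6095,-.143),None)})
E
```

```text
t 30.78 pos mm [610.1   2.3 180.8] yaw 176.65 tilt deg about x,y needed [-0.03 -0.02] w 85.6 gf 0.0 F [ 0.3  0.  -1. ] q [0.   0.48 0.23 1.31 0.   0.06]
gauge yellow [0.612  0.0018] yaw -3.7 0.07
gauge blue [ 0.4627 -0.0588] yaw -3.8 0.05
rest yellow [0.6126 0.0018] yaw -3.4 0.03
rest blue [ 0.6097 -0.1433] yaw -3.5 0.04
```

{"api": "drive_tool", "payload": {"increments": [[[-29, -12, 0], [0, 0, 0], 1], [[-30, -12, 0], [0, 0, 0], 1], [[-30, -12, 0], [0, 0, 0], 1], [[-30, -12, 0], [0, 0, 0], 1], [[-30, -12.8, 0], [0, 0, 0], 1], [[0, 0, -30], [0, 0, 0], 1], [[0, 0, -30], [0, 0, 0], 1], [[0, 0, -10], [0, 0, 0], 1]]}}

```text
clock: 31.7
eef_pos: [0.4581, -0.0585, 0.1077]
tool_rot: [0.03, 1.0, 0.001, -0.003]
ft_force: [-1.0, 0.0, -0.2]
grip_width: 0.0856
grasp_force: 0.0
```

{"api": "drive_tool", "payload": {"increments": [[[0, 0, 0], [0, 0, 0], 1], [[0, 0, 0], [0, 0, 0], 1], [[0, 0, 0], [0, 0, 0], 1]]}}

```text
clock: 31.95
eef_pos: [0.4621, -0.0586, 0.1118]
tool_rot: [0.029, 1.0, 0.0, 0.001]
ft_force: [-0.3, -0.4, 0.1]
grip_width: 0.0852
grasp_force: 0.0
```

```bash
python3 - <<'E'
from h import *
st();c=camera('wrist');measure(c,{'blue':(.461,-.058)},{})
E
```

```text
t 31.95 pos mm [462.1 -58.6 111.8] yaw 176.66 tilt deg about x,y needed [-0.02  0.07] w 85.2 gf 0.0 F [-0.3 -0.4  0.1] q [-0.13  0.26 -0.29  1.01  0.   -0.07]
gauge blue [ 0.4622 -0.0588] yaw -3.6 0.06
```

{"api": "drive_tool", "payload": {"increments": [[[0, 0, -25], [0, 0, 0], 1], [[0, 0, -25], [0, 0, 0], 1], [[0, 0, -14], [0, 0, 0], 1], [[0, 0, 0], [0, 0, 0], 1], [[0, 0, 0], [0, 0, 0], 1], [[0, 0, 0], [0, 0, 0], 1], [[0, 0, 0], [0, 0, 0], 1]]}}

```text
clock: 32.63
eef_pos: [0.4629, -0.0587, 0.0487]
tool_rot: [0.029, 1.0, 0.0, 0.002]
ft_force: [-0.1, -0.8, 0.4]
grip_width: 0.0854
grasp_force: 0.0
```

{"api": "drive_tool", "payload": {"increments": [[[0, 0, -0.4], [0, 0, 0], 1], [[0, 0, 0], [0, 0, 0], 0], [[0, 0, 0], [0, 0, 0], 0], [[0, 0, 0], [0, 0, 0], 0], [[0, 0, 0], [0, 0, 0], 0], [[0, 0, 0], [0, 0, 0], 0], [[0, 0, 0], [0, 0, 0], 0], [[0, 0, 0], [0, 0, 0], 0]]}}

```text
clock: 33.3
eef_pos: [0.4614, -0.0584, 0.0469]
tool_rot: [0.029, 1.0, 0.0, 0.0]
ft_force: [-1.2, 0.9, 2.9]
grip_width: 0.0221
grasp_force: 58.5
```

```bash
python3 -c "
from h import *
st()"
```

```text
t 33.3 pos mm [461.4 -58.4  46.9] yaw 176.65 tilt deg about x,y needed [-0.05  0.01] w 22.1 gf 58.5 F [-1.2  0.9  2.9] q [-0.13  0.34 -0.38  0.85  0.   -0.07]
```

{"api": "drive_tool", "payload": {"increments": [[[0, 0, 10], [0, 0, 0], 0], [[0, 0, 25], [0, 0, 0], 0], [[0, 0, 30], [0, 0, 0], 0], [[0, 0, 20], [0, 0, 0], 0], [[17.4, -10, 0], [0, 0, 0], 0], [[26, -15, 0], [0, 0, 0], 0], [[26, -15, 0], [0, 0, 0], 0], [[26, -15, 0], [0, 0, 0], 0]]}}

```text
clock: 33.97
eef_pos: [0.5574, -0.1141, 0.1315]
tool_rot: [0.029, 1.0, 0.0, -0.0]
ft_force: [0.6, 0.0, -1.4]
grip_width: 0.0222
grasp_force: 58.8
```

{"api": "drive_tool", "payload": {"increments": [[[26, -15, 0], [0, 0, 0], 0], [[26, -14.6, 0], [0, 0, 0], 0], [[0, 0, 0], [0, 0, 0], 0], [[0, 0, 0], [0, 0, 0], 0], [[0, 0, 0], [0, 0, 0], 0], [[0, 0, 0], [0, 0, 0], 0]]}}

```text
clock: 34.47
eef_pos: [0.6075, -0.1426, 0.1312]
tool_rot: [0.029, 1.0, 0.0, -0.001]
ft_force: [-0.3, -0.3, -1.9]
grip_width: 0.0219
grasp_force: 58.9
```

```bash
python3 -c "
from h import *
st()"
```

```text
t 34.47 pos mm [ 607.5 -142.6  131.2] yaw 176.67 tilt deg about x,y needed [-0.06 -0.11] w 21.9 gf 58.9 F [-0.3 -0.3 -1.9] q [-0.23  0.54  0.19  1.22  0.   -0.17]
```

{"api": "drive_tool", "payload": {"increments": [[[0.5, -0.4, -28], [0, 0, 0], 0], [[0, 0, -28], [0, 0, 0], 0], [[0, 0, -14], [0, 0, 0], 0], [[0, 0, -6], [0, 0, 0], 0], [[0, 0, -4], [0, 0, 0], 0], [[0, 0, -2], [0, 0, 0], 0], [[0, 0, -1], [0, 0, 0], 0], [[0, 0, 0], [0, 0, 0], 0]]}}

```text
clock: 35.13
eef_pos: [0.6101, -0.1436, 0.05]
tool_rot: [0.029, 1.0, 0.0, 0.001]
ft_force: [-0.3, 1.3, -1.5]
grip_width: 0.0223
grasp_force: 58.9
```

{"api": "drive_tool", "payload": {"increments": [[[0, 0, -0.8], [0, 0, 0], 0], [[0, 0, -0.6], [0, 0, 0], 0], [[0, 0, 0], [0, 0, 0], 0], [[0, 0, 0], [0, 0, 0], 0]]}}

```text
clock: 35.47
eef_pos: [0.6095, -0.1436, 0.0477]
tool_rot: [0.029, 1.0, 0.0, 0.0]
ft_force: [0.5, -0.3, -0.8]
grip_width: 0.0222
grasp_force: 58.9
```

{"api": "drive_tool", "payload": {"increments": [[[0, 0.4, -0.7], [0, 0, 0], 0], [[0, 0, -0.5], [0, 0, 0], 0], [[0, 0, 0], [0, 0, 0], 0], [[0, 0, 0], [0, 0, 0], 0]]}}

```text
clock: 35.8
eef_pos: [0.6097, -0.1431, 0.047]
tool_rot: [0.029, 1.0, 0.0, 0.001]
ft_force: [-1.7, 1.2, 5.9]
grip_width: 0.0223
grasp_force: 59.5
```

{"api": "drive_tool", "payload": {"increments": [[[0, 0, 0], [0, 0, 0], 1], [[0, 0, 0], [0, 0, 0], 1], [[0, 0, 0], [0, 0, 0], 1], [[0, 0, 0], [0, 0, 0], 1], [[0, 0, 0], [0, 0, 0], 1], [[0, 0, 0], [0, 0, 0], 1]]}}

```text
clock: 36.3
eef_pos: [0.6091, -0.1432, 0.0459]
tool_rot: [0.029, 1.0, 0.0, -0.0]
ft_force: [-0.6, -0.8, 0.7]
grip_width: 0.0852
grasp_force: 0.0
```

{"api": "drive_tool", "payload": {"increments": [[[0, 0, 20], [0, 0, 0], 1], [[0, 0, 30], [0, 0, 0], 1], [[0, 0, 30], [0, 0, 0], 1], [[0, 0, 40], [0, 0, 0], 1], [[0, 0, 40], [0, 0, 0], 1], [[-20, 15, 30], [0, 0, 0], 1], [[-20, 15, 30], [0, 0, 0], 1], [[0, 0, 0], [0, 0, 0], 1]]}}

```text
clock: 36.97
eef_pos: [0.5696, -0.1118, 0.2743]
tool_rot: [0.029, 1.0, -0.0, 0.005]
ft_force: [1.2, -0.5, 1.5]
grip_width: 0.0852
grasp_force: 0.0
```

{"api": "drive_tool", "payload": {"increments": [[[0, 20, 0], [0, 0, 0], 1], [[0, 20, 0], [0, 0, 0], 1], [[0, 0, 0], [0, 0, 0], 1], [[0, 0, 0], [0, 0, 0], 1], [[0, 0, 0], [0, 0, 0], 1], [[0, 0, 0], [0, 0, 0], 1]]}}

```text
clock: 37.47
eef_pos: [0.5692, -0.0738, 0.2658]
tool_rot: [0.03, 1.0, 0.0, -0.0]
ft_force: [-0.3, 0.3, -0.5]
grip_width: 0.0857
grasp_force: 0.0
```

```bash
python3 - <<'E'
from h import *
st();c=camera('wrist');save('w11.png',c['image'])
R={'yellow':(.6122,.002),'green':(.4657,.0675),'red':(.4527,-.189),'blue':(.6097,-.143)}
measure(c,R,{k:(v,k) for k,v in R.items()}|{'grey':((.4605,-.058),None)})
s=camera('side');[print('cup',x['conf'],x['bbox']) for x in silhouettes('stud_cup',s)]
E
```

```text
t 37.47 pos mm [569.2 -73.8 265.8] yaw 176.6 tilt deg about x,y needed [-0.01 -0.03] w 85.7 gf 0.0 F [-0.3  0.3 -0.5] q [-0.13  0.38  0.29  1.48  0.   -0.07]
gauge yellow [0.6117 0.002 ] yaw -3.3 0.13
gauge green [0.4663 0.0676] yaw -3.6 0.05
gauge red [ 0.4528 -0.1888] yaw -3.6 0.04
gauge blue [ 0.611  -0.1431] yaw -3.3 0.05
rest yellow [0.613  0.0016] yaw -3.4 0.05
rest green [0.4669 0.0676] yaw -3.4 0.05
rest red [ 0.4527 -0.1893] yaw -3.6 0.03
no rest blue
rest grey [ 0.4614 -0.0588] yaw -3.2 0.03
cup 0.89 [235.9, 299.5, 258.7, 326.3]
cup 0.43 [257.8, 180.3, 290.5, 209.1]
cup 0.28 [195.6, 236.6, 231.1, 262.2]
```

View pics/w11.png

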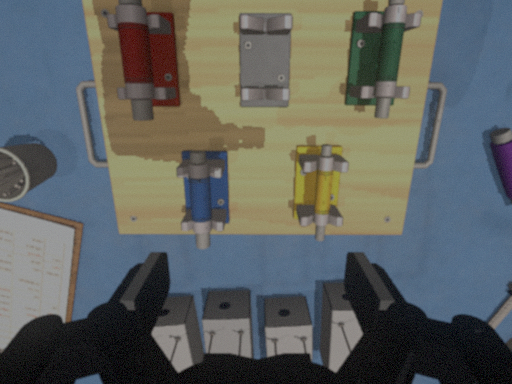

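All four gauges lie in their own rests: red (138,60), green (390,60), blue (202,190) and yellow (322,190). The grey rest is empty at (265,60), and the cup hasn't moved. Handing in.

```bash
python3 -c "
from workcell import *
print(job_done())"
```

```text
the job is handed in; nothing more can be done
None
```

The job is handed in at about 37 s: the last wrist picture shows all four gauges within about 2 mm and 1° of their own rests, the grey rest empty after parking blue there, and the cup where it stood; the judge's verdict was not returned.

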